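# Set a weld stud's lean with a pendulum gauge

## Robot

A 6-joint arm with a two-finger parallel gripper is mounted at the origin on the work surface. World frame = base frame: x ahead of the robot, y to its left, z up, the work surface at z = 0. Lengths are in m, angles in rad, forces in N, time in s.
With the tool pointing down it reaches from about 0.275 to 0.825 m from the base axis. Payload 4.9 kg.
Tool frame: the origin (TCP) lies at the very end of the fingers, on their centre line; the grasp point (between the pads) lies 19 mm behind it (grasp_offset is the distance from the TCP to the grasp point, in m); z points along the fingers, y is the line along which they close (so a half turn about z gives the same grasp; the last joint's range is limited). The gripper opens to 85 mm and grips with 20 to 120 N. Pads are 22 mm wide; open, the fingers measure 114 mm over their backs; the gripper's body (76 mm by 85 mm) begins 54 mm behind the grasp point. The pads swing forward as they close: fully open they stand 13 mm farther back than shut.
Start: joints at [-1.362, 0.326, -0.193, 1.052, 0, 1.437], TCP at [0.185, -0.518, 0.231] pointing down, gripper open.
Joint ranges: [-2.65, 2.65], [-0.97, 1.79], [-1.3, 1.35], [-1.93, 2.1], [-1.47, 1.37], [-3.14, 3.14]. Speed limits (rad/s): [2.57, 2.57, 3.14, 3.14, 3.14, 3.14].

## Interface

Orientations are given as a rotation vector (axis times angle).
In Python, from plant import * gives the robot as it stands. Calls block until the motion is done:
- goto(position, orientation): joint-space move of the TCP to a pose.
- move_l(position, rot=None, speed=0.15, max_force=None): straight line of the TCP; rot=None keeps the orientation; speed is the mean speed in m/s. With max_force (N) it stops when the force on the tool has changed by that much, and returns True; else False.
- goto_joints(angles): joint-space move.
- command_gripper(opening, force=None): finger opening in m; force is the grip in N (None keeps the last); returns when the fingers have stopped.
- hold(seconds).
- solve_ik(position, orientation): joint angles nearest the present ones, or None.
- camera(name): name is "scene" or "top"; returns a dict with "frame" (480x640x3 uint8, blue, green, red), "fx", "fy", "cx", "cy" (pixels), "world_from_camera" (4x4, takes a point from camera to world coordinates). Camera axes: x right, y up, looking along -z (the intrinsics and any distortion apply to the point x, -y, -z); pixel columns grow to the right and rows downward; lengths in m; the calibration is good to about 2 mm. A picture is of the moment at which its call begins. There is no depth.
A pose or a line that the arm cannot do raises PlanningError and nothing moves.
- close_job(): hands the job in; it is judged then, once.
Trained networks look in a picture, given as the dict that the camera call returned (one of the last four; its "shot" number tells which), for a name from the list of things; names that differ only in an ending like _2 or _b are one class to them, and where a whole thing is asked for, a point or a joint stands for the part that bears it (a point fixed in the world has none). Each returns a list of dicts, best first, with "confidence" (0 to 1); they miss things now and then, are a little off and sometimes report something else, mostly with a low value. They report only what shows in the picture. A call takes as long as a camera call.
- find_in(target, picture): "bbox" ([left, top, width, height] in pixels, round what is visible of it).
- pinpoint(target, picture): "pixel" ([column, row] in pixels: a listed point, or the origin of a listed thing).
Readings, each from a call of its own:
- current_clock(): time.
- current_joints(): joint angles.
- current_joint_velocities(): joint speeds.
- current_joint_efforts(): joint torques, N m.
- current_position(): TCP position.
- current_ee_rot(): TCP orientation.
- current_contact_force(): force on the tool from outside, world axes, zero at the start.
- current_torque(): the same for the moment, N m.
- current_finger_gap(): finger opening in m.
- current_grip_force(): force on a finger pad.
Only numpy, scipy, OpenCV 4.12 (cv2) and the standard library are available. Lean on these libraries where they do the work, as an engineer would, in place of code of your own. Each camera call takes 0.05 s, during which the arm holds its last target. There are 200 camera calls.

## Task

Set the loose round plate onto the rim of the black pedestal cup so that it sits fully home and level, and let go of it. Then take the angle gauge by its blue grip, stand it upright with its foot on the crown of the plate's stud, and rock it sideways on the stud until its black swinging pointer settles on the red mark. Finish while still holding the gauge there, foot resting on the stud and pointer steady on the mark; set things down gently and leave the clear ring, foot switch and brush where they are.

Things in the scene. Friction and masses are not known exactly. Their poses are not given: they have to be found in the camera images.
- pedestal: Black round pedestal, fixed to the bench: a foot disc 120 mm across and 12 mm thick carrying an open cup of 92 mm outer and 82 mm inner diameter, rim 60 mm above the bench. Origin: centre of its underside; z up.
- pedestal_rim (a point): Centre of the cup's mouth, at rim height (60 mm above the bench).
- plate: Loose aluminium cover plate, 0.3 to 0.55 kg: disc 104 mm across, 8 mm thick; below it a boss 76 mm across, 8 mm deep, foot chamfered 4 mm, that drops into the cup 3 mm clear all round. It starts on the bench on its boss. On it stands a steel stud, shank 26 x 26 mm (sides along the plate's x, y), 16 to 47 mm above the origin, with a lumpy copper crown. Origin: centre of the boss's underside; z up.
- plate_seat (a point): Centre of the disc's underside on the plate (8 mm above the plate's origin); seated, it coincides with point pedestal_rim.
- stud_grip (a point): Point on the shank's axis 40 mm above the plate's origin (24 mm above the disc's top), at which to pinch it.
- stud_top (a point): Highest point of the crown, 58 mm above the plate's origin and 2 mm toward the plate's +y from its axis. The crown is a dome of 16 mm radius, its centre 16 mm below this point, with two lower weld beads on its shoulders.
- gauge: Loose pendulum angle gauge, 0.32 kg, standing upright: steel foot 30 (x) x 70 (y) x 12 (z) mm; white dial plate 8 mm thick (x), 94 wide (y), 11 to 101 mm up; blue grip block 22 (x) x 26 (y) mm, 100 to 136 mm up. Origin: centre of the foot's flat underside; z up; the dial faces the gauge's +x (at yaw 0 away from the robot), y runs across it. Rocking is turning about its x axis.
- gauge_grip (a point): Point inside the blue grip block, on the gauge's z axis 120 mm above its underside, at which to pinch it (along its x or y).
- pointer (a joint): Angle (rad) of the black pointer, a free, lightly damped pendulum before the dial, pivot 92 mm above the gauge's underside: 0 in line with the gauge's -z, positive toward its +y. At rest it hangs plumb, so the gauge turned by -a about its own x from upright makes it read a. It swings about 2.5 times a second and settles within about 2 s.
- mark (a joint): Angle (rad) of the red mark about the same pivot and in the same sense as the pointer's; it is preset on the dial, differs from time to time between 0.14 and 0.36, and stays put.
- pointer_tip (a point): Tip of the pointer, 60 mm from the pivot.
- mark_tip (a point): Point of the red mark that the pointer's tip must meet, 60 mm from the pivot, in the same plane as the pointer's tip.
- lens_ring: Bystander: loose clear ring, 80 mm outer, 62 mm inner diameter, 16 mm high. Origin: centre of its underside.
- foot_switch: Bystander: loose black foot switch lying on the bench, 85 x 130 mm, 27 mm high. Origin: centre of its underside.
- brush: Bystander: loose brush, 170 mm long along its own x (handle toward -x), lying on the bench. Origin: middle of its underside.

How it is judged:
By the outcome, as a careful person would: the job done as asked, in the order asked, and still so for the second after the job is handed in, while the arm keeps its last pose, push and grip.
It also fails if it takes over 64 s, if anything falls off the work surface, if the arm or the gripper's body presses on something with over 40 N, if the wrist force passes 120 N, or if a joint passes its speed limit or range.

## Working session

There is one attempt and no reset: what is moved stays moved. The work goes in short steps, each a Python script; the robot and the scene stay as the last script left them, time stands still between calls to the robot, and variables do not carry over. Pictures are saved under pics/ and viewed, at most 10 in all, crops included, and the job is handed in when it is done.

```bash
mkdir -p pics; ls; cat > h.py <<'E'
from plant import *
import numpy as np, cv2
from scipy.spatial.transform import Rotation as R
def ray(pic,px):
    T=np.array(pic["world_from_camera"]); 
    K=np.array([[pic["fx"],0,pic["cx"]],[0,pic["fy"],pic["cy"]],[0,0,1]],float)
    d=np.array(pic.get("distortion",np.zeros(5)),float)
    u=cv2.undistortPoints(np.array([[px]],float),K,d)[0,0]
    v=T[:3,:3]@np.array([u[0],-u[1],-1]); return T[:3,3],v/np.linalg.norm(v)
def tri(rays):
    A=np.zeros((3,3));b=np.zeros(3)
    for o,v in rays:
        P=np.eye(3)-np.outer(v,v);A+=P;b+=P@o
    p=np.linalg.solve(A,b); return p,[float(np.linalg.norm((np.eye(3)-np.outer(v,v))@(p-o))) for o,v in rays]
def onz(r,z): o,v=r; return o+v*(z-o[2])/v[2]
def down(yaw): # tool z down, tool y (closing line) at angle yaw from world x
    y=np.array([np.cos(yaw),np.sin(yaw),0]);z=np.array([0,0,-1.]);x=np.cross(y,z)
    return R.from_matrix(np.c_[x,y,z])
E
python3 - <<'E'
from h import *
s=camera("scene");t=camera("top")
print({k:v for k,v in s.items() if k!="frame"}); print({k:v for k,v in t.items() if k!="frame"})
cv2.imwrite("pics/s0.png",s["frame"]);cv2.imwrite("pics/t0.png",t["frame"])
for n in ["pedestal","pedestal_rim","plate","plate_seat","stud_grip","stud_top","gauge","gauge_grip","pointer_tip","mark_tip","lens_ring","foot_switch","brush"]:
    r=[]
    for p in (s,t):
        d=pinpoint(n,p); 
        if d: print(n,"st"[p is t],[(np.round(e["pixel"],1).tolist(),round(e["confidence"],2)) for e in d[:2]]); r.append(ray(p,d[0]["pixel"]))
    if len(r)==2: p,e=tri(r);print("   ",p.round(4),np.round(e,4))
E
```

```text
pics
plant.py
{'fx': 478.1805340701348, 'fy': 478.1805340701348, 'cx': 319.8804925221929, 'cy': 232.24185663677665, 'world_from_camera': array([[ 5.08341025e-01, -7.16003303e-01,  4.78464913e-01,
         9.33552562e-01],
       [ 8.61155512e-01,  4.23151663e-01, -2.81698163e-01,
        -2.24198847e-01],
       [-7.66408285e-04,  5.55231430e-01,  8.31695540e-01,
         7.28478416e-01],
       [ 0.00000000e+00,  0.00000000e+00,  0.00000000e+00,
         1.00000000e+00]]), 'shot': 1}
{'fx': 499.14842482388985, 'fy': 499.14842482388985, 'cx': 322.71778626669317, 'cy': 242.0135502903643, 'world_from_camera': array([[-0.02748511,  0.99315905, -0.11348865,  0.44971293],
       [-0.99948388, -0.02541491,  0.01964845,  0.00130693],
       [ 0.01662974,  0.11397011,  0.99334499,  1.12657761],
       [ 0.        ,  0.        ,  0.        ,  1.        ]]), 'shot': 2}
pedestal s [([344.2, 284.6], 0.86)]
pedestal t [([316.3, 223.7], 0.65)]
    [ 0.6244 -0.0017 -0.0016] [0.0066 0.0066]
pedestal_rim s [([345.1, 263.7], 0.85)]
pedestal_rim t [([311.8, 217.0], 0.92)]
    [0.6256 0.0029 0.0681] [0.
[... 687 characters left out ...]
.0], 0.88)]
gauge_grip t [([439.5, 290.3], 0.87), ([312.4, 215.9], 0.5)]
    [ 0.4608 -0.2514  0.1184] [0.0002 0.0002]
pointer_tip s [([159.4, 273.6], 0.49)]
mark_tip s [([345.4, 282.4], 0.38), ([174.6, 270.1], 0.37)]
mark_tip t [([177.6, 309.3], 0.34), ([193.1, 187.6], 0.29)]
    [ 0.4155  0.3043 -0.4976] [0.1327 0.1327]
lens_ring s [([285.6, 194.4], 0.67)]
lens_ring t [([311.4, 321.1], 0.85)]
    [ 0.4019  0.0102 -0.0035] [0.0012 0.0012]
foot_switch s [([496.6, 252.0], 0.61)]
foot_switch t [([198.8, 186.9], 0.83)]
    [0.7127 0.2599 0.0122] [0.0041 0.0041]
brush s [([243.2, 418.5], 0.57)]
brush t [([413.6, 174.2], 0.62), ([311.5, 216.8], 0.34)]
    [ 0.7345 -0.239  -0.0141] [0.0003 0.0003]
```

View pics/s0.png

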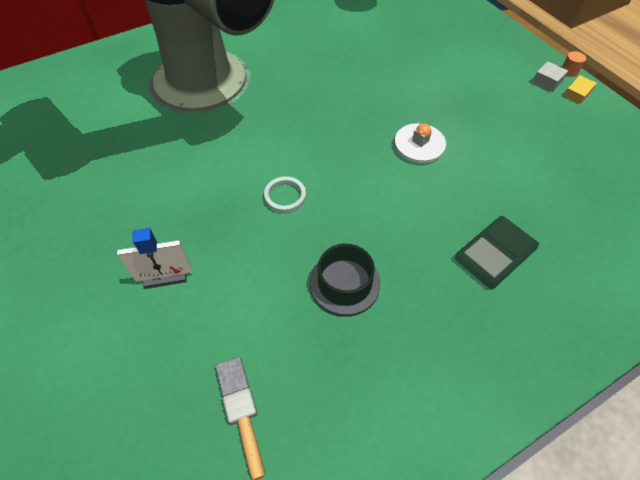

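View pics/t0.png

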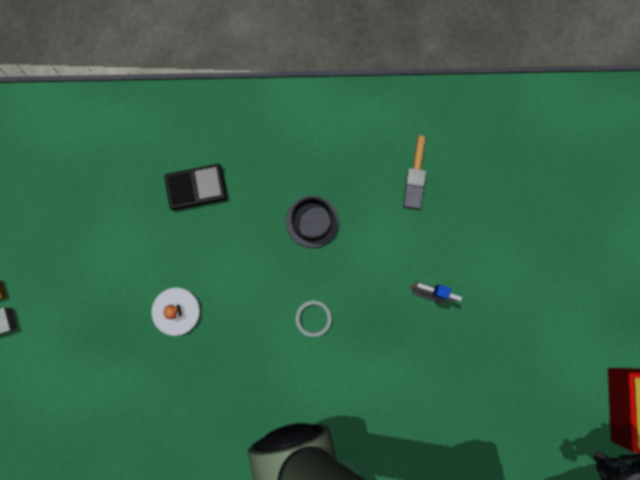

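The scene view shows the plate (420,143) with its stud at (423,134), the cup (345,275), the gauge (155,262) with the red mark at (176,270), plus ring, switch and brush. The top view shows the plate (176,311), cup (313,220) and gauge (437,294). I'll enlarge these to get the yaws.

```bash
python3 - <<'E'
import cv2,numpy as np
s=cv2.imread("pics/s0.png");t=cv2.imread("pics/t0.png")
def c(im,x,y,w=66,h=50): return cv2.resize(im[y-h//2:y+h//2,x-w//2:x+w//2],(400,300),interpolation=cv2.INTER_CUBIC)
cv2.imwrite("pics/c0.png",np.vstack([np.hstack([c(s,421,140),c(s,156,258,88,66)]),np.hstack([c(t,176,311),c(t,437,293)])]))
E
```

```text
(no output)
```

View pics/c0.png

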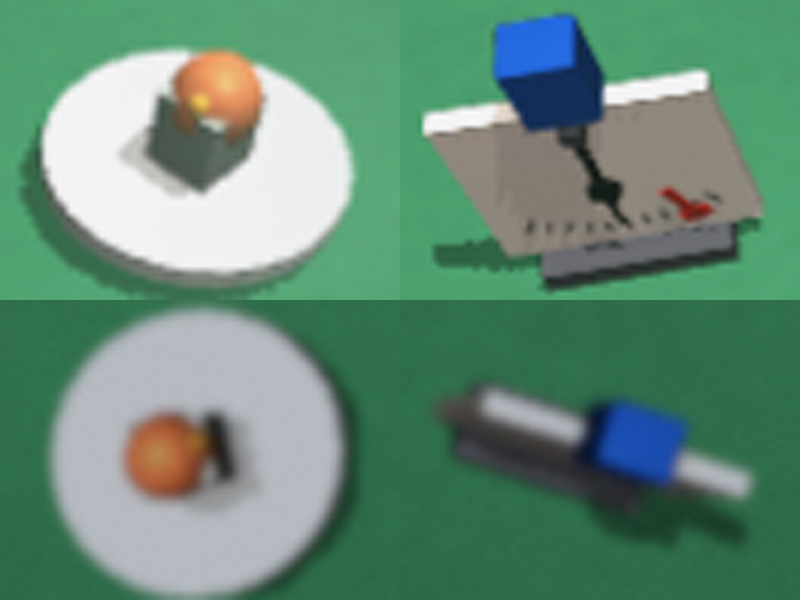

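The crops show the dial facing the scene camera (gauge yaw ≈ -18°), the mark on the gauge's +y side, and the stud turned ≈ 18° (or equivalent). Next I'll refine the poses with silhouette fits in each view.

```bash
cat > fit.py <<'E'
from h import *
from scipy.optimize import minimize
def proj(pic,P):
    T=np.array(pic["world_from_camera"]);q=(np.atleast_2d(P)-T[:3,3])@T[:3,:3]
    return np.c_[pic["cx"]+pic["fx"]*q[:,0]/-q[:,2],pic["cy"]+pic["fy"]*q[:,1]/q[:,2]]
a=np.linspace(0,2*np.pi,60)
def disc(r,z0,z1): return np.vstack([np.c_[r*np.cos(a),r*np.sin(a),0*a+z] for z in (z0,z1)])
def box(sx,sy,z0,z1): return np.array([[i*sx/2,j*sy/2,z] for i in(-1,1) for j in(-1,1) for z in(z0,z1)])
def place(P,p):
    yaw=p[3] if len(p)>3 else 0; c,s=np.cos(yaw),np.sin(yaw)
    return P@np.array([[c,s,0],[-s,c,0],[0,0,1]])+np.r_[p[:3]]
def sil(pic,parts,p,box_,k=8):
    x0,y0,w,h=box_;m=np.zeros((h*k,w*k),np.uint8)
    for P in parts:
        q=(proj(pic,place(P,p))-[x0-.5,y0-.5])*k
        cv2.fillConvexPoly(m,cv2.convexHull(np.round(q*16).astype(np.int32)),255,shift=4)
    return cv2.resize(m,(w,h),interpolation=cv2.INTER_AREA)/255.
def fit(pic,parts,soft,box_,p0,free):
    p0=np.array(p0,float);x0,y0,w,h=box_;S=soft[y0:y0+h,x0:x0+w]
    def f(v):
        p=p0.copy();p[free]+=np.array(v)/100;return np.abs(sil(pic,parts,p,box_)-S).sum()
    n=len(free);best=min((minimize(f,np.zeros(n),method="Nelder-Mead",options=dict(initial_simplex=np.vstack([np.zeros(n),np.diag([s*(20 if j==3 else 1) for j in free])]),xatol=.003,fatol=.01,maxiter=300)) for s in (.5,-.5)),key=lambda r:r.fun)
    p=p0.copy();p[free]+=best.x/100;return p,best.fun/S.sum()
def soft(v,lo,hi): return np.clip((v.astype(float)-lo)/(hi-lo),0,1)
E
cat > run1.py <<'E'
from fit import *
s=camera("scene");t=camera("top")
from scipy.ndimage import gaussian_filter
np.set_printoptions(suppress=True,precision=4)
for nm,p,bp,bg,bq in(("s",s,(385,110,70,65),(115,220,80,45),(300,235,90,85)),("t",t,(140,275,72,72),(405,270,65,45),(275,185,75,75))):
    f=p["frame"].astype(float);B,G,Rd=f[...,0],f[...,1],f[...,2]
    # plate: red vs green bg
    x,y,w,h=bp;reg=Rd[y:y+h,x:x+w];print(nm,"plate R pct",np.percentile(reg,[5,50,95]))
    m=soft(Rd,np.percentile(reg,5)+5,np.percentile(reg,95)-5)
    st=disc(.052,.008,.016),box(.026,.026,.016,.047),disc(.012,.047,.054)
    m[:y]=0
    M=np.maximum(m,0);c=cv2.morphologyEx((m>.4).astype(np.uint8),cv2.MORPH_CLOSE,np.ones((13,13)));er=cv2.erode(c,np.ones((5,5)));M[er>0]=1
    print(" plate",*fit(p,st[:1] if nm=="t" else st,M,bp,[.436,.308,0,.3],[0,1]))
    # blue
    m=soft(B-Rd,60,130);print(" B-R max",np.percentile((B-Rd)[bg[1]:bg[1]+bg[3],bg[0]:bg[0]+bg[2]],[50,95,99]))
    print(" gauge",*fit(p,[box(.022,.026,.1,.136)],m,bg,[.461,-.2514,0,-.31],[0,1,3]))
    # pedestal: green low
    x,y,w,h=bq;reg=(G-Rd)[y:y+h,x:x+w];print(" ped pct",np.percentile(reg,[5,50,95]))
    m=1-soft(G-Rd,np.percentile(reg,5)+3,np.percentile(reg,95)-10)
    print(" ped",*fit(p,[disc(.06,0,.012),disc(.046,.012,.06)],m,bq,[.624,.0,0],[0,1]))
E
python3 run1.py
```

```text
s plate R pct [ 76.  87. 242.]
 plate [0.4324 0.3107 0.     0.3   ] 0.10474010632014176
 B-R max [ 34.  158.1 189. ]
 gauge [ 0.4574 -0.2545  0.      0.0407] 1.0825791633016415
 ped pct [ 3. 17. 85.]
 ped [0.627  0.0036 0.    ] 0.09091979408491802
t plate R pct [ 44.  48. 182.]
 plate [0.4326 0.3086 0.     0.3   ] 0.042674488377354956
 B-R max [ 28.   76.8 150. ]
 gauge [ 0.4591 -0.2567  0.     -0.1068] 0.5583358041879912
 ped pct [ 0. 61. 64.]
 ped [0.6253 0.0027 0.    ] 0.03619078485388645
```

```bash
cat > run2.py <<'E'
from fit import *
s=camera("scene");t=camera("top");np.set_printoptions(suppress=True,precision=4)
c=[onz(ray(s,q),.016)[:2] for q in([412.4,140.],[421.5,146.7],[429.2,140.8])]
for i in(0,1): d=c[i+1]-c[i];print("edge",c[i],np.linalg.norm(d),np.degrees(np.arctan2(d[1],d[0])))
for nm,p,bg in(("s",s,(115,215,80,50)),("t",t,(405,270,65,45))):
    f=p["frame"].astype(float);B,G,Rd=f[...,0],f[...,1],f[...,2]
    m=soft((B-G)/(B+G+20),.0,.35)
    x,y,w,h=bg;print(m[y:y+h,x:x+w].sum())
    for y0 in(-.5,-.31,-.1): print(" gauge",*fit(p,[box(.022,.026,.1,.136)],m,bg,[.461,-.2514,0,y0],[0,1,3]))
    for n,z in(("stud_grip",.04),("gauge_grip",.12),("stud_top",.058),("pedestal_rim",.06)):
        d=pinpoint(n,p);print(n,onz(ray(p,d[0]["pixel"]),z))
E
python3 run2.py
```

```text
edge [0.4241 0.2968] 0.02501947479344292 10.663587230746243
edge [0.4487 0.3014] 0.0242584227824074 102.39224539923475
405.61948553532125
 gauge [ 0.4597 -0.2544  0.     -0.0967] 0.2883308671482937
 gauge [ 0.4596 -0.2544  0.     -0.1055] 0.2892533496719554
 gauge [ 0.46   -0.2544  0.     -0.0993] 0.28843683514922286
stud_grip [0.4295 0.3113 0.04  ]
gauge_grip [ 0.4604 -0.2535  0.12  ]
stud_top [0.4276 0.3145 0.058 ]
pedestal_rim [0.6273 0.0077 0.06  ]
192.99376827665913
 gauge [ 0.4581 -0.2554  0.     -0.2798] 0.2667762046087649
 gauge [ 0.458  -0.2554  0.     -0.2763] 0.2679141058223546
 gauge [ 0.4581 -0.2552  0.     -0.2775] 0.26623822136101066
stud_grip [0.4335 0.3035 0.04  ]
gauge_grip [ 0.4604 -0.2484  0.12  ]
stud_top [0.4306 0.308  0.058 ]
pedestal_rim [ 0.6302 -0.0043  0.06  ]
```

```bash
cat > run3.py <<'E'
from fit import *
s=camera("scene");t=camera("top");np.set_printoptions(suppress=True,precision=4)
for p,a,b in((s,(118.2,254.3),(180.2,244.4)),(t,(418.4,282.7),(462.1,297.2))):
    A,B=onz(ray(p,a),.101),onz(ray(p,b),.101);d=B-A;print("dial",A[:2],B[:2],np.linalg.norm(d),np.degrees(np.arctan2(d[1],d[0])))
P=[.4332,.3095]
for y in(11,101,-79,-169):
    rv=down(np.radians(y)).as_rotvec()
    print(y,solve_ik(P+[.15],rv),solve_ik([.626,.003,.2],rv))
E
python3 run3.py
```

```text
dial [ 0.4504 -0.2982] [ 0.4818 -0.2098] 0.09377240304872708 70.43737044448284
dial [ 0.4777 -0.2133] [ 0.4456 -0.3018] 0.09410362581983193 -109.92313345913234
11 [ 0.4817  0.3638 -0.3606  0.8464  0.      1.8605] [-0.1131  0.4875 -0.0274  1.0559  0.      1.2658]
101 [ 0.4817  0.3638 -0.3606  0.8464  0.      0.2897] [-0.1131  0.4875 -0.0274  1.0559  0.     -0.305 ]
-79 [ 0.4817  0.3638 -0.3606  0.8464  0.     -2.8519] [-0.1131  0.4875 -0.0274  1.0559  0.      2.8366]
-169 [ 0.4817  0.3638 -0.3606  0.8464  0.     -1.2811] [-0.1131  0.4875 -0.0274  1.0559  0.     -1.8758]
```

```bash
cat > run4.py <<'E'
from fit import *
np.set_printoptions(suppress=True,precision=4)
rv=down(np.radians(101)).as_rotvec();x,y=.4330,.3095
print(current_clock());command_gripper(.075,60)
goto([x,y,.13],rv);print(move_l([x,y,.0225],speed=.12,max_force=12),current_position())
f0=current_contact_force();command_gripper(0.0,60);print(current_finger_gap(),current_grip_force(),current_contact_force()-f0)
hold(.2);move_l([x,y,.16],speed=.15);hold(.3);print("load",current_contact_force()-f0,current_torque(),current_finger_gap())
goto([.626,.003,.16],rv);hold(.3);print(current_clock(),current_position())
s=camera("scene");t=camera("top")
cv2.imwrite("pics/s1.png",s["frame"]);cv2.imwrite("pics/t1.png",t["frame"])
import pickle;pickle.dump((s,t),open("hover.pkl","wb"))
cv2.imwrite("pics/c1.png",np.hstack([cv2.resize(s["frame"][130:330,245:445],(400,400)),cv2.resize(t["frame"][130:330,210:410],(400,400))]))
E
python3 run4.py
```

```text
2.1
False [0.4336 0.3097 0.0231]
0.029116253780275235 58.6979003995657 [-1.8564 -0.6998  4.1302]
load [-0.2964 -0.3581 -5.8903] [ 0.0188  0.0387 -0.0084] 0.02932766067201957
10.175 [0.6259 0.004  0.1601]
```

View pics/c1.png

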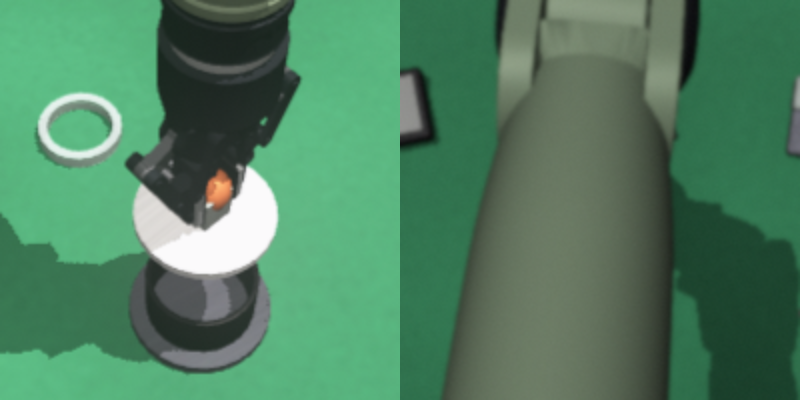

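The plate hangs level-looking above the cup in the scene view (disc centre near crop (205,220), cup (205,300)); the top view is blocked by the arm. I'll fit the plate in the scene view for a relative correction.

```bash
cat > run5.py <<'E'
from fit import *
import fit as F,pickle
np.set_printoptions(suppress=True,precision=4)
s,t=pickle.load(open("hover.pkl","rb"))
b=(300,200,95,75);Rd=s["frame"][...,2].astype(float)
m=soft(Rd,95,190);W=np.ones_like(m);W[:243,318:372]=0;W[:222]=0
x,y,w,h=b
o=F.sil
F.sil=lambda *a,**k:o(*a,**k)*W[y:y+h,x:x+w]
for z in(.135,.137,.139):print(fit(s,[disc(.052,.008,.016)],m*W,b,[.626,.003,z],[0,1]))
print(fit(s,[disc(.052,.008,.016)],m*W,b,[.626,.003,.137],[0,1,2]))
E
python3 run5.py
```

```text
(array([0.6241, 0.0042, 0.135 ]), np.float64(0.06125202374527793))
(array([0.625 , 0.0035, 0.137 ]), np.float64(0.05949104157799972))
(array([0.626 , 0.0029, 0.139 ]), np.float64(0.05942652411515429))
(array([0.6259, 0.0029, 0.1389]), np.float64(0.05933515408029584))
```

```bash
cat > run6.py <<'E'
from fit import *
np.set_printoptions(suppress=True,precision=4)
x,y=.6275,.0037
move_l([x,y,.088],speed=.1);p=np.array(current_position());print(p)
x2,y2=2*x-p[0],2*y-p[1]
f0=current_contact_force()
print(move_l([x2,y2,.0745],speed=.03,max_force=6),current_position(),current_contact_force()-f0,current_torque(),current_clock())
hold(.2);print(current_position(),current_contact_force()-f0)
E
python3 run6.py
```

```text
[0.6281 0.0036 0.0886]
True [0.6272 0.0037 0.0754] [-1.0889 -2.1657  9.5223] [ 0.106   0.1031 -0.0354] 11.6
[0.6271 0.0037 0.0754] [ 0.298  -0.4508 10.0015]
```

```bash
cat > run7.py <<'E'
from fit import *
np.set_printoptions(suppress=True,precision=4)
p=np.array(current_position());rv=np.array(current_ee_rot())
command_gripper(.07);print(current_position(),current_contact_force())
move_l([p[0],p[1],.19],speed=.15)
goto([.46,-.06,.25],down(np.radians(70.2)).as_rotvec())
hold(.2);s=camera("scene");t=camera("top");print(current_clock())
import pickle;pickle.dump((s,t),open("seat.pkl","wb"))
for n in("plate_seat","pedestal_rim","stud_top","stud_grip"):
    for q in(s,t):
        d=pinpoint(n,q);print(n,[(np.round(e["pixel"],1).tolist(),round(e["confidence"],2)) for e in d[:2]])
def c(im,x,y,w,h): return cv2.resize(im[y-h//2:y+h//2,x-w//2:x+w//2],(400,400),interpolation=cv2.INTER_CUBIC)
cv2.imwrite("pics/c2.png",np.hstack([c(s["frame"],345,262,96,96),c(t["frame"],313,219,80,80)]))
for nm,q,b,lo,hi in(("s",s,(305,220,82,60),95,190),("t",t,(275,180,75,75),60,150)):
    m=soft(q["frame"][...,2],lo,hi);c2=cv2.morphologyEx((m>.4).astype(np.uint8),cv2.MORPH_CLOSE,np.ones((17,17)));m[cv2.erode(c2,np.ones((5,5)))>0]=1
    print(nm,fit(q,[disc(.052,.008,.016)]+([box(.026,.026,.016,.047),disc(.012,.047,.054)] if nm=="s" else []),m,b,[.626,.003,.052,np.radians(11)],[0,1]))
E
python3 run7.py
```

```text
[0.6255 0.004  0.0737] [-0.2799  0.3698  0.7445]
14.275
plate_seat [([346.9, 268.4], 0.8)]
plate_seat [([313.7, 218.5], 0.82)]
pedestal_rim []
pedestal_rim []
stud_top [([343.5, 249.2], 0.88)]
stud_top [([314.9, 212.7], 0.78)]
stud_grip [([346.0, 257.1], 0.95)]
stud_grip [([313.0, 216.6], 0.94)]
s (array([0.6272, 0.0025, 0.052 , 0.192 ]), np.float64(0.008702329802671313))
t (array([0.6266, 0.001 , 0.052 , 0.192 ]), np.float64(0.08637641524023473))
```

View pics/c2.png

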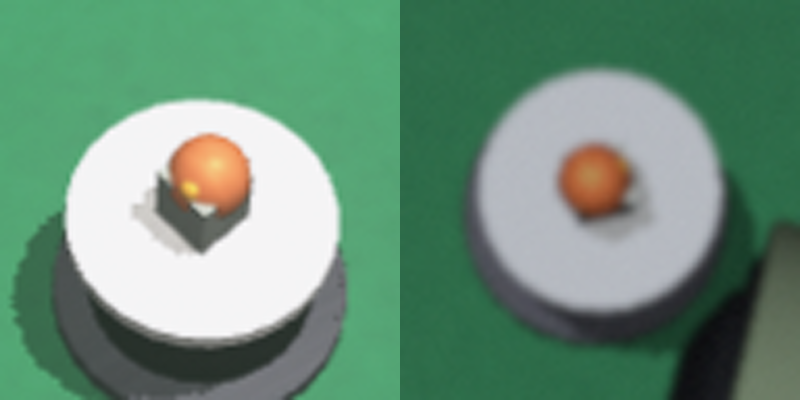

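The plate sits home in both views (scene silhouette residual < 1% at the seated height); the gold bead is on the -y shoulder. Next I'll locate the crown, then grasp the gauge and lift it facing the scene camera to read the mark.

```bash
cat > run8.py <<'E'
from fit import *
import pickle
np.set_printoptions(suppress=True,precision=4)
s,t=pickle.load(open("seat.pkl","rb"))
th=np.radians([0,20,40,60,72]);cap=np.vstack([np.c_[.016*np.sin(k)*np.cos(a),.016*np.sin(k)*np.sin(a),0*a+.016*np.cos(k)] for k in th])
for nm,q,b in(("s",s,(330,238,35,38)),("t",t,(300,198,32,32))):
    f=q["frame"].astype(float);m=soft(f[...,2]-f[...,0],35,110) if nm=="s" else soft(f[...,2]-f[...,0],20,80)
    print(nm,fit(q,[cap],m,b,[.626,.003,.094],[0,1]),fit(q,[cap*.9],m,b,[.626,.003,.0956],[0,1]))
print(tri([ray(s,(343.5,249.2)),ray(t,(314.9,212.7))]))
x,y=.4605,-.2545;rv=down(np.radians(70.2)).as_rotvec()
command_gripper(.06,80)
goto([x,y,.20],rv)
print(move_l([x,y,.1065],speed=.1,max_force=8),current_position())
f0=current_contact_force();command_gripper(0,80);print(current_finger_gap(),current_grip_force(),current_contact_force()-f0)
move_l([x,y,.24],speed=.15);hold(.3);print(current_contact_force()-f0,current_torque(),current_finger_gap(),current_clock())
s=camera("scene");print([pinpoint("gauge_grip",s)[:1],pinpoint("mark_tip",s)[:2],pinpoint("pointer_tip",s)[:2],pinpoint("gauge",s)[:1]])
cv2.imwrite("pics/s2.png",s["frame"])
for v in([.6,-.1,.36],[.6,-.1,.40],[.55,-.12,.45]):
  for tilt in(0,.3,.5,.7):
    xg=np.array([np.cos(np.radians(-36)),np.sin(np.radians(-36)),0]);yg=np.array([-xg[1],xg[0],0])
    r=R.from_rotvec(-tilt*yg)*down(np.radians(54))
    print(v,tilt,solve_ik(v,r.as_rotvec()) is not None)
E
python3 run8.py
```

```text
s (array([0.6283, 0.0043, 0.094 ]), np.float64(0.10152846644569082)) (array([0.6284, 0.0039, 0.0956]), np.float64(0.1539274392391687))
t (array([0.6255, 0.0028, 0.094 ]), np.float64(0.15019504537584133)) (array([0.6256, 0.0032, 0.0956]), np.float64(0.06786501108288924))
(array([ 0.6262, -0.0034,  0.118 ]), [0.00102596543135542, 0.0010259654313553037])
False [ 0.461  -0.2547  0.1071]
0.024951369453997112 79.44879055023193 [-1.9747 -0.8816  4.3382]
[-0.4457 -1.1489 -4.208 ] [ 0.024   0.0472 -0.0207] 0.024522629476015592 18.5917
[[], [{'pixel': [149.7, 224.0], 'confidence': 0.61}], [{'pixel': [131.0, 226.7], 'confidence': 0.54}], [{'pixel': [143.0, 235.8], 'confidence': 0.75}]]
[0.6, -0.1, 0.36] 0 True
[0.6, -0.1, 0.36] 0.3 True
[0.6, -0.1, 0.36] 0.5 True
[0.6, -0.1, 0.36] 0.7 True
[0.6, -0.1, 0.4] 0 True
[0.6, -0.1, 0.4] 0.3 True
[0.6, -0.1, 0.4] 0.5 True
[0.6, -0.1, 0.4] 0.7 True
[0.55, -0.12, 0.45] 0 True
[0.55, -0.12, 0.45] 0.3 True
[0.55, -0.12, 0.45] 0.5 True
[0.55, -0.12, 0.45] 0.7 True
```

```bash
cat > run9.py <<'E'
from fit import *
import pickle
np.set_printoptions(suppress=True,precision=4)
xg=np.array([np.cos(np.radians(-36)),np.sin(np.radians(-36)),0]);yg=np.array([-xg[1],xg[0],0])
r=R.from_rotvec(-.7*yg)*down(np.radians(54))
goto([.6,-.1,.40],r.as_rotvec());hold(1.2);S=[camera("scene") for _ in range(3)]
p,q=np.array(current_position()),R.from_rotvec(current_ee_rot());print(p,current_clock(),current_finger_gap())
# gauge frame from tool: z_g=-z_t, y_g=+-y_t
M=q.as_matrix();zg=-M[:,2];y=M[:,1]*np.sign(M[:,1]@yg);G=np.c_[np.cross(y,zg),y,zg];o=p-.1071*zg
s=S[-1];pickle.dump((S,G,o),open("mark.pkl","wb"))
for n in("gauge_grip","mark_tip","pointer_tip","gauge"): print(n,[(np.round(e["pixel"],1).tolist(),round(e["confidence"],2)) for e in pinpoint(n,s)[:2]])
for P in([0,0,.12],[.008,0,.092],[.008,0,.032],[0,0,0],[0.004,.047,.101],[.004,-.047,.101],[.015,.035,0],[.015,-.035,0]): print(P,proj(s,o+G@P))
c=proj(s,o+G@np.array([0,0,.07]))[0].astype(int);f=np.mean([k["frame"].astype(float) for k in S],0).astype(np.uint8)
print(c);cv2.imwrite("pics/c3.png",cv2.resize(f[c[1]-75:c[1]+75,c[0]-100:c[0]+100],(800,600),interpolation=cv2.INTER_CUBIC))
E
python3 run9.py
```

```text
[ 0.6 -0.1  0.4] 21.2083 0.024469220131259187
gauge_grip [([258.4, 107.9], 0.92)]
mark_tip [([275.3, 194.7], 0.64)]
pointer_tip [([254.5, 196.3], 0.61), ([245.2, 418.0], 0.35)]
gauge [([256.6, 227.8], 0.59)]
[0, 0, 0.12] [[256.4471 107.2301]]
[0.008, 0, 0.092] [[254.122  137.1722]]
[0.008, 0, 0.032] [[252.8063 197.6211]]
[0, 0, 0] [[253.7467 226.1104]]
[0.004, 0.047, 0.101] [[303.1228 130.698 ]]
[0.004, -0.047, 0.101] [[207.7259 124.2448]]
[0.015, 0.035, 0] [[285.0257 232.7383]]
[0.015, -0.035, 0] [[216.6287 227.317 ]]
[255 158]
```

View pics/c3.png

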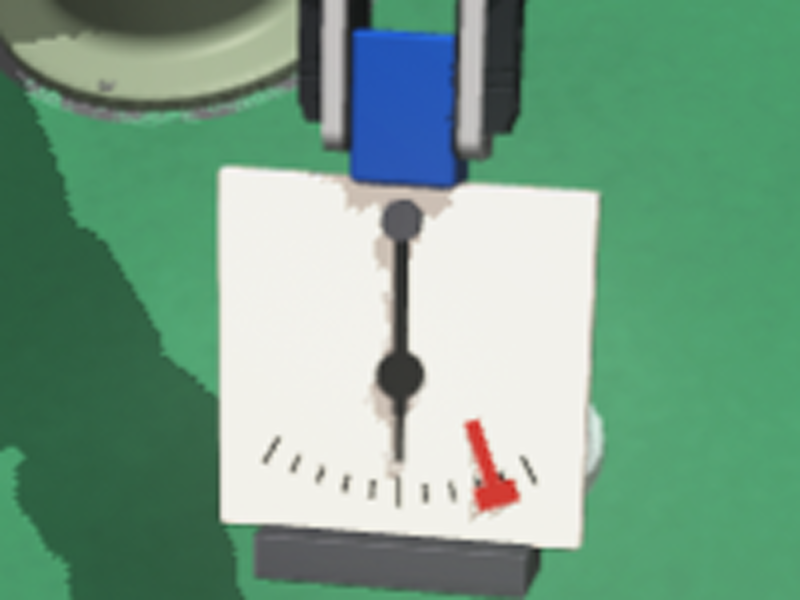

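The crop shows the dial face-on: pivot at (401,220), pointer tip at (399,462) near zero, and the red mark from (472,422) to (497,495), about 0.34 rad. I'll compute it properly via PnP.

```bash
cat > run10.py <<'E'
from fit import *
import pickle
np.set_printoptions(suppress=True,precision=4)
S,G,o=pickle.load(open("mark.pkl","rb"));s=S[-1]
f=np.mean([k["frame"].astype(float) for k in S],0)
K=np.array([[s["fx"],0,s["cx"]],[0,s["fy"],s["cy"]],[0,0,1]])
img=np.array([[220,167],[599,192],[581,548],[220,522],[255,577],[525,597]],float)/4+[155,83]-.375
obj=np.array([[.004,-.047,.101],[.004,.047,.101],[.004,.047,.011],[.004,-.047,.011],[.015,-.035,0],[.015,.035,0]])
ok,rv,tv=cv2.solvePnP(obj,img,K,None);print("reproj",(cv2.projectPoints(obj,rv,tv,K,None)[0][:,0]-img).round(2).tolist())
C=np.diag([1,-1,-1]);T=np.array(s["world_from_camera"]);Gw=T[:3,:3]@C@cv2.Rodrigues(rv)[0]
print("gauge in nominal rotvec",R.from_matrix(G.T@Gw).as_rotvec(),"offset",G.T@(T[:3,:3]@C@tv[:,0]+T[:3,3]-o))
def plane(px,x):
    Rm=cv2.Rodrigues(rv)[0];c=-Rm.T@tv[:,0];d=np.c_[(px-[K[0,2],K[1,2]])/[K[0,0],K[1,1]],np.ones(len(px))]@Rm
    return (c+d*((x-c[0])/d[:,0])[:,None])[:,1:]
ys,xs=np.mgrid[83:233,155:355];B,Gc,Rd=(f[83:233,155:355,i] for i in range(3))
red=(Rd-np.maximum(B,Gc)>60);px=np.c_[xs[red],ys[red]].astype(float);w=(Rd-np.maximum(B,Gc))[red]
dark=(f[83:233,155:355].max(2)<110)
for x in(.006,.008,.010,.012):
    m=plane(px,x);a=np.arctan2(m[:,0],.092-m[:,1]);rr=np.hypot(m[:,0],.092-m[:,1])
    pp=np.c_[xs[dark],ys[dark]].astype(float);q=plane(pp,x);k=(abs(q[:,0])<.006)&(q[:,1]>.034)&(q[:,1]<.088);qq=q[k]
    piv=plane(np.array([[401,220.]])/4+[155,83]-.375,x)[0]
    print(x,len(px),"mark",np.average(a,weights=w),"r",rr.min(),rr.max(),"shaft",a[rr<.062].mean(),"pointer line",np.polyfit(qq[:,1],qq[:,0],1),"piv",piv)
E
python3 run10.py
```

```text
reproj [[0.03, 0.03], [-0.13, -0.01], [-0.16, 0.11], [0.06, -0.08], [-0.19, -0.1], [0.4, 0.05]]
gauge in nominal rotvec [ 0.0014 -0.0172  0.0075] offset [-0.0032  0.0007 -0.0004]
0.006 135 mark 0.3495121975723688 r 0.0526846927925789 0.07575943265628714 shaft 0.3472735382330577 pointer line [-0.0144  0.0003] piv [-0.0012  0.0912]
0.008 135 mark 0.35584267959819565 r 0.05244307559233267 0.07540985428237795 shaft 0.3540073934441623 pointer line [-0.0085  0.0003] piv [-0.0008  0.0914]
0.01 135 mark 0.3622297460665416 r 0.05220479986575211 0.07506259282064652 shaft 0.3612141649278075 pointer line [-0.0062  0.0005] piv [-0.0004  0.0916]
0.012 135 mark 0.36867361316301966 r 0.05196991157360915 0.07471768057567499 shaft 0.36885735470250375 pointer line [-0.0035  0.0007] piv [-0.      0.0917]
```

```bash
cat > rock.py <<'E'
from fit import *
np.set_printoptions(suppress=True,precision=4)
xg=np.array([np.cos(np.radians(-36)),np.sin(np.radians(-36)),0]);yg=np.array([-xg[1],xg[0],0]);ez=np.array([0,0,1.])
D0=down(np.radians(54))
def pose(a,C,lift=0.):
    q=R.from_rotvec(-a*xg);z=q.apply(ez);y=q.apply(yg)
    return C+.016*z-y*(-.003+.016*a)+.1071*z+lift*ez,(q*D0).as_rotvec()
E
cat > run11.py <<'E'
from rock import *
C=np.array([.627,.0036,.094])
print([solve_ik(*pose(a,C)) for a in(0,.37)])
p,r=pose(0,C,.10);goto(p,r)
move_l(pose(0,C,.012)[0],speed=.12);hold(.8);f0=np.array(current_contact_force())
h=move_l(pose(0,C,-.004)[0],speed=.012,max_force=2.5)
p=np.array(current_position());print(h,p,(p-pose(0,C)[0]),current_contact_force()-f0,current_clock())
np.savez("touch.npz",f0=f0,C=C+p-pose(0,C)[0]*1)
s=camera("scene");t=camera("top");cv2.imwrite("pics/c4.png",np.hstack([cv2.resize(s["frame"][130:330,245:445],(400,400)),cv2.resize(t["frame"][150:290,240:380],(400,400))]))
E
python3 run11.py
```

```text
[array([-0.1077,  0.4821,  0.0084,  1.0971,  0.    ,  0.5206]), array([ 0.0731,  0.759 ,  0.4154,  1.4725, -0.2799,  0.7361])]
True [0.6287 0.0061 0.2168] [-0.0001  0.     -0.0003] [-0.4693 -1.0937  8.397 ] 24.8167
```

View pics/c4.png

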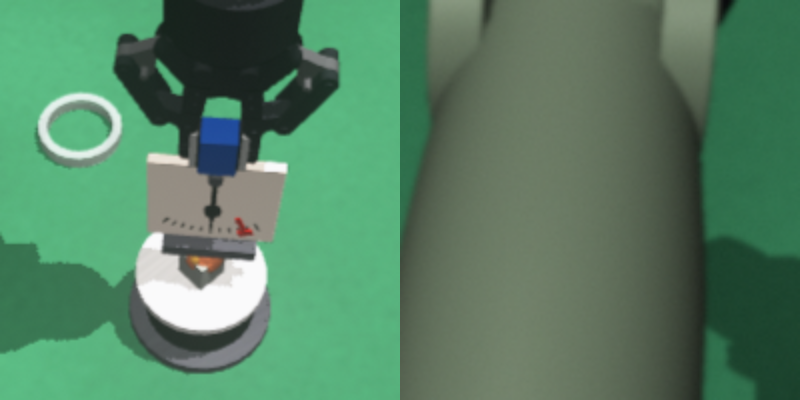

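The gauge stands upright on the crown at the predicted height (dial centre at crop (215,200), foot at (210,245)). Now rock it in steps, watching the force.

```bash
cat > run12.py <<'E'
from rock import *
d=np.load("touch.npz");f0=d["f0"];C=np.array([.627,.0036,.0937])
lift=0.0
for a in np.linspace(.06,.355,6):
    p,r=pose(a,C,lift);move_l(p,r,speed=.04)
    f=current_contact_force()-f0;print(round(a,3),lift,f)
    n=f[2]
    lift+= np.clip((n-5)*.00005,-.0005,.0005)
np.savez("st.npz",a=a,lift=lift)
hold(1.5);S=[camera("scene") for _ in range(4)];s=S[-1];print(current_clock(),current_position()-p,R.from_rotvec(current_ee_rot()).as_matrix()[:,2],current_contact_force()-f0)
import pickle;pickle.dump(S,open("rk.pkl","wb"))
for n in("mark_tip","pointer_tip"): print(n,[(np.round(e["pixel"],1).tolist(),round(e["confidence"],2)) for e in pinpoint(n,s)[:2]])
f=np.mean([k["frame"].astype(float) for k in S],0).astype(np.uint8)
cv2.imwrite("pics/c5.png",cv2.resize(f[180:280,300:420],(720,600),interpolation=cv2.INTER_CUBIC))
E
python3 run12.py
```

```text
0.06 0.0 [ 1.513  -0.1601  6.3747]
0.119 6.873253093551224e-05 [-0.7098 -2.5928  6.4934]
0.178 0.00014340075660932574 [-0.7336 -1.9691  6.9634]
0.237 0.0002415730520341361 [-0.0386 -1.1276  6.0286]
0.296 0.0002930046103518935 [ 0.5218 -0.9365  5.3943]
0.355 0.0003127187740403555 [0.5374 0.0176 4.5285]
28.4917 [-0.     -0.0001 -0.    ] [-0.2044 -0.2814 -0.9376] [ 0.3906 -0.0563  0.8628]
mark_tip [([371.7, 246.8], 0.4)]
pointer_tip [([371.7, 244.2], 0.7)]
```

View pics/c5.png

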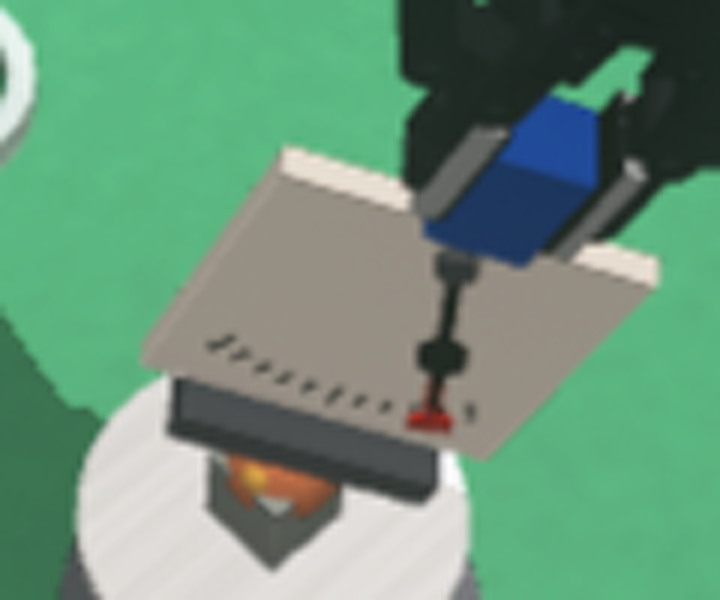

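The pointer overlies the red mark's shaft: pivot (457,268), bob (442,357), red head (430,420). I'll check the angle numerically and firm up the contact.

```bash
cat > chk.py <<'E'
from rock import *
def check(S,a):
    p,q=np.array(current_position()),R.from_rotvec(current_ee_rot());s=S[-1]
    M=q.as_matrix();zg=-M[:,2];y=M[:,1]*np.sign(M[:,1]@yg);G=np.c_[np.cross(y,zg),y,zg];o=p-.1071*zg
    T=np.array(s["world_from_camera"]);c=G.T@(T[:3,3]-o)
    def plane(px,x):
        d=np.array([G.T@ray(s,k)[1] for k in px]);return (c+d*((x-c[0])/d[:,0])[:,None])[:,1:]
    f=np.mean([k["frame"].astype(float) for k in S],0);B,Gc,Rd=f[...,0],f[...,1],f[...,2]
    ctr=proj(s,o+G@np.array([.008,.01,.06]))[0].astype(int)
    ys,xs=np.mgrid[ctr[1]-40:ctr[1]+40,ctr[0]-40:ctr[0]+40];px=np.c_[xs.ravel(),ys.ravel()].astype(float)
    v=f[ys,xs].reshape(-1,3);m=plane(px,.010);red=v[:,2]-v[:,:2].max(1);dk=v.max(1)
    r=np.hypot(m[:,0],.092-m[:,1]);an=np.arctan2(m[:,0],.092-m[:,1])
    k=(red>50)&(r<.08);w=red[k]
    kp=(dk<100)&(red<25)&(r<.054)&(abs(an-a)<.35)&(m[:,1]<.096)
    pt=m[kp]; wt=(120-dk[kp])
    l=np.polyfit(pt[:,1],pt[:,0],1,w=np.sqrt(wt));zt=np.array([0,1]);piv=np.array([np.polyval(l,.092),.092])
    mh=np.average(m[k],axis=0,weights=w)
    print("pointer",-np.arctan(l[0]),"piv y",piv[0],"mark",np.arctan2(mh[0]-piv[0],.092-mh[1]),"r",np.hypot(mh[0]-piv[0],.092-mh[1]),k.sum(),kp.sum())
    h=(r>.064)&k;mh=np.average(m[h],axis=0,weights=red[h]);print("head",np.arctan2(mh[0]-piv[0],.092-mh[1]),np.hypot(*(mh-piv)),"dist of head from pointer line (mm)",1e3*(mh[0]-np.polyval(l,mh[1]))*np.cos(np.arctan(l[0])))
E
cat > run13.py <<'E'
from chk import *
import pickle
f0=np.load("touch.npz")["f0"];check(pickle.load(open("rk.pkl","rb")),.355)
C=np.array([.627,.0036,.0937]);lift=float(np.load("st.npz")["lift"])
p,r=pose(.355,C,lift);fs=[]
for i in range(6):
    hold(.3);f=current_contact_force()-f0;print(round(lift,5),f,current_torque())
    if f[2]>3.5: break
    lift-=.0002;move_l(pose(.355,C,lift)[0],r,speed=.01)
hold(2);print(current_contact_force()-f0,current_clock(),current_finger_gap())
S=[camera("scene") for _ in range(4)];pickle.dump(S,open("rk2.pkl","wb"));check(S,.355)
np.savez("st.npz",a=.355,lift=lift)
E
python3 run13.py
```

```text
pointer 0.34550586319875715 piv y 0.0008009377226350922 mark 0.3480470289875265 r 0.0619894598667221 20 83
head 0.3610500279978971 0.06526793942366554 dist of head from pointer line (mm) 1.014494751467327
0.00029 [ 0.115  -0.0996  0.2341] [ 0.603  -0.3365 -0.0223]
9e-05 [ 0.1004 -0.3112  2.4109] [ 0.4876 -0.1937 -0.0048]
-0.00011 [0.0982 1.0702 4.9957] [ 0.3404 -0.0571 -0.0795]
[-0.566   0.2228  8.388 ] 31.9917 0.02482393867328315
pointer 0.3443862044884278 piv y 0.0007442298753553497 mark 0.350839322818094 r 0.06223903412425501 20 86
head 0.3715322418447325 0.06540590604480975 dist of head from pointer line (mm) 1.7752931123132336
```

```bash
cat > run14.py <<'E'
from chk import *
import pickle
f0=np.load("touch.npz")["f0"];C=np.array([.627,.0036,.0937]);a=.360
p,r=pose(a,C,.00003);move_l(p,r,speed=.01);hold(2.2)
print([np.round(current_contact_force()-f0,2).tolist() for _ in range(3)],current_clock())
S=[camera("scene") for _ in range(4)];pickle.dump(S,open("rk3.pkl","wb"));check(S,a)
for s in S:
    for n in("mark_tip","pointer_tip"): print(n,[(np.round(e["pixel"],1).tolist(),round(e["confidence"],2)) for e in pinpoint(n,s)[:1]])
z=-R.from_rotvec(current_ee_rot()).as_matrix()[:,2];y=np.cross(z,xg);o=np.array(current_position())-.1071*z
for nm,an in(("plumb tip",a),("mark.35",.35),("mark.37",.37)): print(nm,proj(s,o+.01*xg+z*(.092-.06*np.cos(an))+y*.06*np.sin(an)))
f=np.mean([k["frame"].astype(float) for k in S],0).astype(np.uint8)
cv2.imwrite("pics/c6.png",cv2.resize(f[215:260,345:405],(800,600),interpolation=cv2.INTER_CUBIC));print(current_clock())
E
python3 run14.py
```

```text
[[1.21, 0.82, 6.65], [1.21, 0.82, 6.65], [1.21, 0.82, 6.65]] 34.6417
pointer 0.34932973281348 piv y 0.0008227292307804238 mark 0.3436060679076505 r 0.06218751241951442 22 81
head 0.3586422176957943 0.06543168085682559 dist of head from pointer line (mm) 0.6093227317287866
mark_tip [([371.8, 247.0], 0.49)]
pointer_tip [([372.4, 243.8], 0.67)]
mark_tip [([371.3, 246.9], 0.39)]
pointer_tip [([373.3, 245.1], 0.49)]
mark_tip [([372.9, 245.3], 0.4)]
pointer_tip [([370.1, 246.5], 0.63)]
mark_tip [([244.4, 418.6], 0.51)]
pointer_tip [([371.1, 248.8], 0.43)]
plumb tip [[371.4807 248.9241]]
mark.35 [[371.0684 248.8899]]
mark.37 [[371.8934 248.9561]]
35.2417
```

View pics/c6.png

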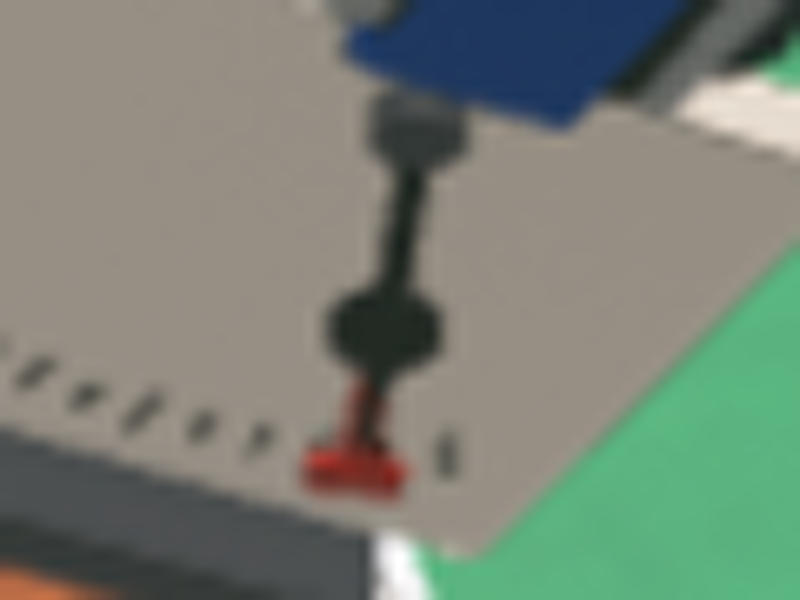

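At 0.360 the picture shows the pointer line (hub (415,130), bob (385,330)) passing slightly right of the red head (355,475), so it may be a little past. I'll do sub-pixel centroids on the saved frames.

```bash
cat > run15.py <<'E'
from fit import *
import pickle
np.set_printoptions(suppress=True,precision=2,linewidth=150)
def sub(S,verbose=False):
    f=np.mean([k["frame"].astype(float) for k in S],0)
    xs=np.arange(362,384);L=[]
    for r in range(227,244):
        g=f[r,xs,1];w=np.clip(np.median(g)-12-g,0,None)  # green channel: dark
        if 228<=r<=242: L.append((r,(w*xs).sum()/w.sum()))
    L=np.array(L);l=np.polyfit(L[:,0],L[:,1],1)
    red=f[...,2]-f[...,:2].max(2)
    rows=np.arange(243,254);cs=np.arange(362,382);W=np.clip(red[np.ix_(rows,cs)]-15,0,None)
    hd=W[6:];hx=(hd*cs).sum()/hd.sum();hy=(hd*rows[6:,None]).sum()/hd.sum()
    print("line resid",np.std(L[:,1]-np.polyval(l,L[:,0])),"slope",l[0],"head",hx,hy,"head - pointer line px",hx-np.polyval(l,hy))
    for r in rows[:6]:
        g=f[r,cs,1];w=np.clip(np.median(g)-12-g,0,None);print("  row",r,"union centre - line",(w*cs).sum()/w.sum()-np.polyval(l,r),"red c",(W[r-243]*cs).sum()/max(W[r-243].sum(),1)-np.polyval(l,r))
if __name__=="__main__":
    for n in("rk","rk2","rk3"): print(n);sub(pickle.load(open(n+".pkl","rb")))
E
python3 run15.py
```

```text
rk
line resid 0.2135315495810894 slope -0.14291385446996113 head 371.2539032006245 249.82903981264636 head - pointer line px -0.43260323773722575
  row 243 union centre - line -0.35435680522812163 red c -1.662470840315848
  row 244 union centre - line -0.40656860147413454 red c -1.6990441653330208
  row 245 union centre - line -0.4396442768512543 red c -0.9117308506741324
  row 246 union centre - line -0.6165325749036015 red c -1.1686886264994314
  row 247 union centre - line -1.3507091022942177 red c -1.2884202128551578
  row 248 union centre - line -0.10413455653434767 red c -1.084459178207851
rk2
line resid 0.1892737753654672 slope -0.1442170169563806 head 371.26675526865387 249.93886462882097 head - pointer line px -0.42171525448532066
  row 243 union centre - line -0.3688265606255072 red c -372.68917288097185
  row 244 union centre - line -0.4007746075788532 red c -1.1649558640154964
  row 245 union centre - line -0.37402944534971994 red c -0.1643752106954821
  row 246 union centre - line -0.6399891090923688 red c -1.1837945573754496
  row 247 union centre - line -1.6384092308170466 red c -1.2365651681759573
  row 248 union centre - line -0.27191293280202444 red c -1.2722999646767335
rk3
line resid 0.1914069987350293 slope -0.16159632947361044 head 371.1349415755748 249.97644176404071 head - pointer line px -0.571510347107619
  row 243 union centre - line -0.1530133660436377 red c -1.8338193045378262
  row 244 union centre - line -0.3885906880686889 red c -1.3305563083975471
  row 245 union centre - line -0.3889617576503497 red c -1.200549126210774
  row 246 union centre - line -0.43699327907995666 red c -1.4337760788288278
  row 247 union centre - line -1.4770745786095745 red c -1.4083642192015304
  row 248 union centre - line -0.5414817043050562 red c -1.5849592787913593
```

Both views agree on a mark near 0.350 once a ~1.5 mm depth parallax of the red flag is allowed for. I'll set 0.351, confirm that contact and pointer are steady, and hand in.

```bash
cat > run16.py <<'E'
from chk import *
from run15 import sub
f0=np.load("touch.npz")["f0"];C=np.array([.627,.0036,.0937]);a=.351
p,r=pose(a,C,.00003);move_l(p,r,speed=.01);hold(2.5)
f=current_contact_force()-f0;print(f,current_finger_gap(),current_clock())
if f[2]<3: move_l(pose(a,C,-.00015)[0],r,speed=.005);hold(2);f=current_contact_force()-f0;print(f)
S=[camera("scene") for _ in range(4)];sub(S);check(S,a)
x=[camera("scene")["frame"].astype(int)];hold(.2);x.append(camera("scene")["frame"].astype(int));print("diff",np.abs(x[0]-x[1])[215:260,345:405].max())
print(current_contact_force()-f0,np.abs(current_joint_velocities()).max(),current_clock())
for n in("plate_seat",): print(pinpoint(n,S[-1])[:1])
if 2.5<f[2]<12: print(close_job())
E
python3 run16.py
```

```text
[0.74 0.31 6.47] 0.024822549057982677 37.9917
line resid 0.22080222796347754 slope -0.14900706928248086 head 371.08154173929887 249.87759054813094 head - pointer line px -0.1949193337294446
  row 243 union centre - line -0.017486900546373363 red c -372.3012706843302
  row 244 union centre - line -0.029577205740451973 red c 0.4841000213159532
  row 245 union centre - line -0.06611368862235167 red c 0.19223217603928333
  row 246 union centre - line -0.2097273319605506 red c -0.7721599242439083
  row 247 union centre - line -1.064058683402493 red c -0.667404569362418
  row 248 union centre - line 0.38847054443516527 red c -0.9553036608991192
pointer 0.34214813550204876 piv y 0.0006495032202510423 mark 0.34958783160428125 r 0.062136559268089774 19 82
head 0.36347694274702674 0.06517476720058074 dist of head from pointer line (mm) 1.3899946523283464
diff 3
[1.74 0.26 7.16] 0.0021399803170509646 38.4917
[{'pixel': [344.1, 268.8], 'confidence': 0.83}]
the job is handed in; nothing more can be done
None
```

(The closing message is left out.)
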